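# Start the service-wash machine

## Task

Start the washer in front of you, whose lid stands open: ease the lid gently shut, turn its big programme dial until the white pointer line stands on the solid triangular mark beside it, then press the start button fully down and let it spring back. Leave the small water-level dial as it is set, and do not disturb the cup and soap on its deck or the jug and spray bottle behind it.

Things in the scene. Friction and masses are not known exactly. Their poses are not given: they have to be found in the camera images.
- washer: White top-loading washing machine standing on the floor in front of the robot, 460 mm wide (its x) and 500 mm deep (its y). Origin: centre of its flat top deck, at deck height; z up; x runs, at zero yaw, away from the robot; y points to the machine's front, where a person would stand. The lid lies over the deck; a 55 mm strip of deck stays free in front of it
- panel_centre (a point): Middle of the control panel's face: a raised strip along the washer's rear edge, 460 mm (along x) by 125 mm, sloping 0.26 rad (15 deg) down towards the machine's front; its outward normal, the axis of dials and button, is (0, 0.257, 0.966) in the washer's frame. Along it, in washer x: start button at -0.11, big programme dial at +0.01, small water-level dial at +0.125
- lid (a joint): Angle of the lid, rad: 0 shut, growing as it opens (0.55 to 1.05 at the start). White with a grey window, 340 mm wide, 290 mm from hinge to front edge, 18 mm thick, about 0.7 kg; the hinge line runs along the washer's x at the panel side, the front edge rises. A stiff, damped hinge: it stays at any angle; 2 to 8 N down on its upper face, 190 mm from the hinge, close it
- lid_hinge (a point): Middle of the lid's hinge line, 100 mm behind the washer's centre and 11 mm above the deck, mid-thickness of the lid
- lid_push (a point): A good spot to push on: on the lid's upper face, on its centre line, 190 mm from the hinge line and 9 mm above the lid's mid-plane; it moves with the lid. While the lid is open its front edge stands up to 260 mm above the deck: come in over it
- programme_dial (a joint): Angle of the big programme dial, rad, growing clockwise as seen from above the panel (range 0 to 5.76): at 0 the pointer is at the small round mark at the rear of the panel; at 2.094 (120 deg) it is on the triangular mark. 0.4 to 1.5 at the start. Holds by friction of about 0.04 N m, no detents
- dial_grip (a point): On the axis of the programme dial, 27 mm off the panel face: where to hold. The dial is a grey disc 64 mm across and 4 mm thick on the panel face, carrying an upright grip bar 14 mm wide, 56 mm long and rising to 30 mm off the panel face; a white pointer line runs along one half of the bar, over that end and out to the rim
- dial_pointer (a point): Outer end of the white pointer line on top of the grip bar, 27 mm from the dial's axis, 30 mm off the panel face
- index_mark (a point): On the panel face, at the inner tip of the solid black triangular mark, 40 mm from the dial's axis: where the pointer must aim. The other marks round the dial, every 30 deg, are thin short ticks and one small round dot
- start_button (a joint): Travel of the start button, m: 0 released, 0.006 fully down. A spring drives it back; fully down takes 5 N
- start_button_top (a point): Centre of the top face of the start button: a grey round cap 28 mm across in a white collar 44 mm across and 12 mm high; the top stands 22 mm off the panel face when released and moves with the cap, along the panel's normal
- level_pointer (a point): Rim end of the pointer line of the small round water-level dial (34 mm across at its foot, 25 mm above, 18 mm high), 12 mm from its axis. Leave alone
- dosing_cup: White dosing cup, 52 mm across, 45 mm high, standing on the deck strip in front of the lid; origin at its underside. Leave in place
- stain_soap: White bar of stain soap, 75 x 35 x 22 mm, lying on the deck strip in front of the lid; origin at its underside. Leave in place
- detergent_jug: Blue detergent jug, 100 x 75 mm, 190 mm high, on the wooden-topped partition behind the panel (top 140 mm above the table); origin at its underside. Leave in place
- spray_bottle: White spray bottle, 68 mm across, 176 mm high, on the same partition; origin at its underside. Leave in place

How it is judged:
On the way, in this order (a step that is already met when the one before it is completed fails the run):
1. the lid is shut and the programme dial's pointer is on the triangular mark (value of joint lid below 0.04 rad and value of joint programme_dial between 1.994 and 2.194 rad), for 0.2 s.
2. the start button is fully down, with the lid shut and the dial on the mark (all of step 1 and value of joint start_button above 0.005 m), for 0.05 s.
At the end, for the whole second after the job is handed in: The lid is shut (under 0.04 rad, about 11 mm at its front edge), the programme dial's pointer is within 0.1 rad (about 6 deg) of the triangular mark (2.094 rad), and the start button, having been pressed at least 5 of its 6 mm with lid and dial so, is back up (within 1 mm) (all of step 1 and value of joint start_button below 0.001 m); the robot touches nothing.
It fails at once if the lid is slammed (moves faster than 3 rad/s) (velocity of joint lid below -3 rad/s).
It fails at once if the water-level dial is turned (its pointer moves by more than 4 mm, about 0.3 rad) (distance of level_pointer from where it was at the start of the episode above 0.004 m).
It fails at once if the cup, the soap, the jug or the spray bottle is moved by more than 40 mm (distance of any of dosing_cup, stain_soap, detergent_jug, spray_bottle from where it was at the start of the episode above 0.04 m).
It also fails if it takes over 64 s, if anything falls off the work surface, if the arm or the gripper's body presses on something with over 40 N, if the wrist force passes 120 N, or if a joint passes its speed limit or range.

## Robot

A 6-joint arm with a two-finger parallel gripper is mounted at the origin on the work surface. World frame = base frame: x ahead of the robot, y to its left, z up, the work surface at z = 0. Lengths are in m, angles in rad, forces in N, time in s.
With the tool pointing down it reaches from about 0.4 to 0.925 m from the base axis. Payload 3.4 kg.
Tool frame: the origin (TCP) lies midway between the tips of the shut fingers; the grasp point (between the pads) lies 19 mm behind it (ctrl.tcp_to_grasp is the distance from the TCP to the grasp point, in m); z points along the fingers, y is the line along which they close (so a half turn about z gives the same grasp; the last joint's range is limited). The gripper opens to 85 mm and grips with 20 to 120 N. Pads are 22 mm wide; open, the fingers measure 114 mm over their backs; the gripper's body (76 mm by 85 mm) begins 54 mm behind the grasp point. The pads swing forward as they close: fully open they stand 13 mm farther back than shut.
Start: joints at [-1.379, 0.307, 1.506, -0, 1.328, -0.073], TCP at [0.15, -0.555, 0.231] pointing down, gripper open.
Joint ranges: [-3.12, 3.12], [-1.05, 2.28], [0.14, 2.33], [-1.42, 4.57], [0.1, 2.73], [-2.68, 2.68]. Speed limits (rad/s): [2.57, 2.57, 3.14, 3.14, 3.14, 3.14].

## Interface

Orientations are given as a unit quaternion [w, x, y, z].
In Python, from rig import ctrl gives the robot as it stands.
- The arm moves only by the tool jog_arm, never from a script. Its argument "rows" is text: rows parted by semicolons, each of 7 numbers parted by spaces: the finger opening in m, from 0 to 0.0854, then the shift along the tool's x, y, z in m, then the turn, a rotation vector about the tool's x, y, z in rad. In form: gripper dx dy dz rx ry rz; .... A call has 1 to 20 rows; each row shifts and turns the commanded pose from where the row before left it, along the tool's axes as they then stand; what a row does not reach is not made up. A row lasts 1/8 s, in which the tool goes at most 62.5 mm and 10.7 degrees, less where a joint would pass 70% of its speed; a pose out of reach is approached as far as the arm can. A call with a gripper value outside its range is refused whole. The fingers move at their own pace and stop on an object; "squeeze" is the grip in N (left out, the last holds). Time passes only in rows, so rows that do not move let the fingers close. It gives the time, the measured TCP pose, the force, the opening and the grip force at its end, in the units of the state.
- ctrl.state(): the state, without advancing time (a new reading comes with each control period).
- ctrl.grab_frame(name): name is "scene" or "top" or "wrist"; returns the picture (420x560x3 uint8, blue, green, red); there is no depth.
- ctrl.camera_model(name): a dict with "camera_matrix" (3x3 intrinsics, pixels), "rvec" (rotation vector, rad) and "tvec" (3), from world to camera coordinates, as OpenCV has them. Camera axes: x right, y down, z forward; pixel columns grow to the right and rows downward; lengths in m; the calibration is good to about 2 mm. The wrist camera is an equidistant fisheye: a pixel r from the principal point sees the ray r / f radians off the axis. A picture is of the moment at which its call begins: read the wrist's pose just before it. camera_model takes no time and is no camera call; for the wrist camera it gives the pose at the moment of the call.
- ctrl.job_done(): hands the job in; it is judged then, once.
The state is a dict: "time": time; "joint_positions": joint angles; "qd": joint speeds; "effort": joint torques, N m; "tcp_pos": TCP position; "ee_rot": TCP orientation; "ft_force": force on the tool from outside, world axes, zero at the start; "moment": the same for the moment, N m; "opening": finger opening in m; "gripper_force": force on a finger pad.
Only numpy, scipy, OpenCV 4.12 (cv2) and the standard library are available. Lean on these libraries where they do the work, as an engineer would, in place of code of your own. Each camera call takes 0.05 s, during which the arm holds its last target. There are 200 camera calls.

## Working session

There is one attempt and no reset: what is moved stays moved. The work goes in short steps, Python scripts to look and compute and a tool call to move; the robot and the scene stay as the last step left them, time stands still between calls to the robot, and variables do not carry over. Pictures are saved under pics/ and viewed, at most 10 in all, crops included, and the job is handed in when it is done.

Besides the shell and the picture viewer there is one more tool, called after "Request:" as a command line: name --argument value ..., lists and objects as JSON in quotes. jog_arm: Moves the arm, as the interface text tells. Its arguments: {"type":"object","properties":{"rows":{"type":"string"},"squeeze":{"type":"number"}},"required":["rows"]}

```bash
mkdir -p pics; ls; python3 - <<'E'
from rig import ctrl
import cv2,numpy as np
print(ctrl.state())
for n in("scene","top","wrist"):
    im=ctrl.grab_frame(n); cv2.imwrite(f"pics/{n}0.png",im)
    m=ctrl.camera_model(n); print(n,m)
a=[cv2.imread(f"pics/{n}0.png") for n in("scene","top")]
E
```

```text
pics
{'time': 0.0, 'joint_positions': array([-1.37950935e+00,  3.07585325e-01,  1.50767390e+00,  2.65279118e-05,
        1.32841201e+00, -7.35190471e-02]), 'qd': array([-3.34954775e-04, -1.87084127e-03,  4.92326576e-07, -1.56560203e-03,
       -2.50814757e-03, -1.75050287e-03]), 'effort': array([-4.06084393e-03, -4.57563150e+01, -2.51920080e+01, -3.91150761e-04,
        1.32900968e-02,  9.52254084e-06]), 'tcp_pos': array([ 0.15033137, -0.55427312,  0.2303738 ]), 'ee_rot': array([-1.03824599e-03,  9.91247405e-01,  1.32013261e-01, -4.83115345e-05]), 'ft_force': array([0.10429259, 0.23138919, 0.29945348]), 'moment': array([-0.05014523,  0.01214031,  0.00283704]), 'gripper_force': 0.0, 'opening': 0.08523551682237199}
scene {'camera_matrix': array([[475.79914003,   0.        , 282.79321284],
       [  0.        , 475.79914003, 217.59352743],
       [  0.        ,   0.        ,   1.        ]]), 'rvec': array([ 1.01298931,  2.20226122, -1.20599164]), 'tvec': array([ 0.43948333, -0.03179421,  1.87841925])}
top {'camera_matrix': array([[389.0770607 ,   0.        , 284.65453285],
       [  0.        , 389.0770607 , 208.56840908],
       [  0.        ,   0.        ,   1.        ]]), 'rvec': array([ 2.19594558, -2.19198194,  0.07544804]), 'tvec': array([-0.06290825,  0.60084648,  1.09604408])}
wrist {'camera_matrix': array([[325.1922621 ,   0.        , 281.56764898],
       [  0.        , 325.1922621 , 207.49858361],
       [  0.        ,   0.        ,   1.        ]]), 'rvec': array([-2.32213674,  1.77823095,  0.23487652]), 'tvec': array([-0.57406813, -0.03297604,  0.3764564 ])}
```

View pics/scene0.png

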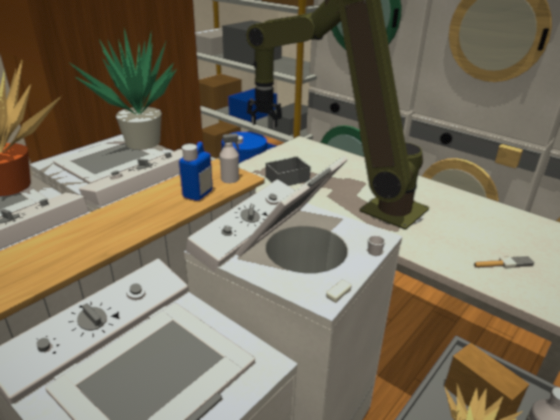

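View pics/top0.png

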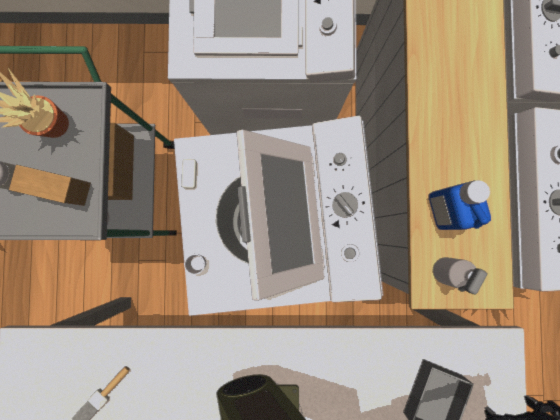

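The top view shows the washer: button about (350,253), big dial (345,205) with its triangle at (335,224), small dial (340,159), lid over the right of the tub. The scene view shows button (273,198), big dial (250,214) and small dial (227,231). I'll zoom in on both.

```bash
python3 - <<'E'
import cv2,numpy as np
s=cv2.imread("pics/scene0.png");t=cv2.imread("pics/top0.png")
a=cv2.resize(s[180:250,190:300],None,fx=7,fy=7,interpolation=cv2.INTER_CUBIC)[:, :400+370]
b=cv2.resize(t[110:310,300:390],(270,600),interpolation=cv2.INTER_CUBIC)
c=np.zeros((600,800,3),np.uint8); c[:,:270]=b
a=cv2.resize(s[180:250,195:300],(525,350),interpolation=cv2.INTER_CUBIC); c[:350,272:797]=a
cv2.imwrite("pics/z.png",c)
E
```

```text
(no output)
```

View pics/z.png

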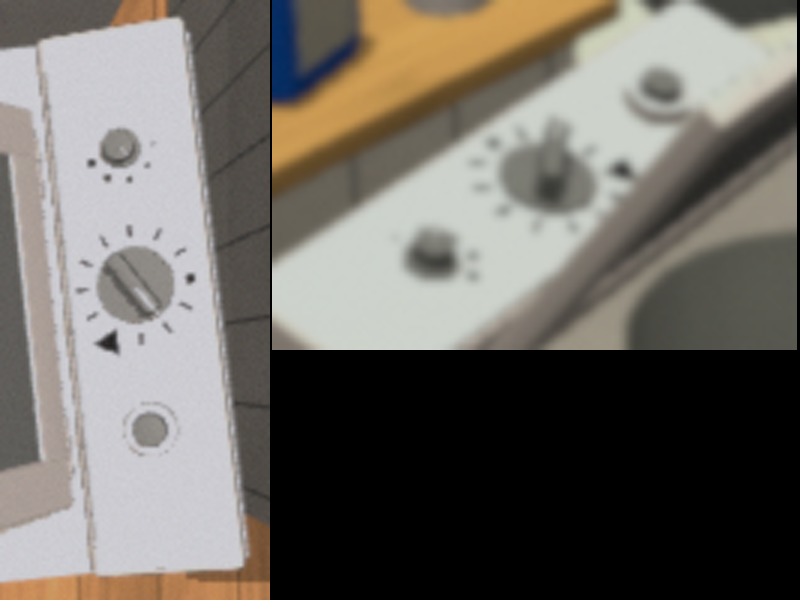

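```bash
cat > h.py <<'E'
import numpy as np,cv2
from rig import ctrl
from scipy.optimize import least_squares
from scipy.spatial.transform import Rotation as R
N=np.array([0,.257,.966])
def proj(n,p):
    m=ctrl.camera_model(n); return cv2.projectPoints(np.array(p,float).reshape(-1,1,3),m["rvec"],m["tvec"],m["camera_matrix"],None)[0].reshape(-1,2)
def ray(n,uv):
    m=ctrl.camera_model(n);Q=cv2.Rodrigues(m["rvec"])[0]
    d=Q.T@np.linalg.inv(m["camera_matrix"])@[*uv,1]; return -Q.T@m["tvec"],d
def tri(a,b):
    (o,d),(p,e)=ray("top",a),ray("scene",b)
    s,t=np.linalg.lstsq(np.c_[d,-e],p-o,rcond=None)[0]; return (o+s*d+p+t*e)/2,np.linalg.norm(o+s*d-p-t*e)
def plane(n,uv,z):
    o,d=ray(n,uv); return o+d*(z-o[2])/d[2]
E
python3 - <<'E'
from h import *
T=[(350,253.3),(345.7,205),(340.3,158.7)];S=[(272.8,197),(250.2,215.6),(227.8,228)]
for a,b in zip(T,S): print(tri(a,b))
L=np.array([[-.11,0,0],[.01,0,0],[.125,0,0]])+np.outer([.022,.004,.018],N)
def W(q): return R.from_euler('z',q[3]).apply(L)+q[:3]
f=lambda q:np.r_[(proj("top",W(q))-T).ravel(),(proj("scene",W(q))-S).ravel()]
r=least_squares(f,[.6,-.2,.1,0]);print(r.x,r.fun.round(1))
P=r.x[:3];Y=r.x[3];Rz=R.from_euler('z',Y).as_matrix()
print("top cam",ray("top",(0,0))[0])
c=[ray("top",u) for u in((189.5,313),(176,138))]
h=[z for z in np.arange(-.2,.2,.001)]
z=min(h,key=lambda z:abs(np.linalg.norm(plane("top",(189.5,313),z)-plane("top",(176,138),z))-.46));print("deck z",z)
for z in (z,P[2]-.06,P[2]-.04):
  for u in((189.5,313),(176,138)): print(z,Rz.T@(plane("top",u,z)-P))
print(tri((189.5,313),(400,235)))
E
```

```text
(array([ 0.48162308, -0.22041401,  0.17454818]), np.float64(0.0011474516804015026))
(array([ 0.60084607, -0.21275669,  0.15971663]), np.float64(0.0024137358920570374))
(array([ 0.71480874, -0.19748422,  0.17499298]), np.float64(0.003050675089304083))
[ 0.59142625 -0.21495646  0.15573727  0.09802952] [-0.1  0.3 -0.3  0.1 -0.3  0.3 -0.  -0.7 -0.5 -0.  -0.8  0.4]
top cam [ 0.53276674 -0.05347701  1.13118804]
deck z 0.10900000000000026
0.10900000000000026 [-0.22659006  0.42356695 -0.04673727]
0.10900000000000026 [ 0.23360418  0.42187342 -0.04673727]
0.09573727103157978 [-0.22897765  0.42690307 -0.06      ]
0.09573727103157978 [ 0.23718755  0.42518756 -0.06      ]
0.11573727103157977 [-0.2253772   0.42187226 -0.04      ]
0.11573727103157977 [ 0.23178389  0.42018988 -0.04      ]
(array([0.32834914, 0.17979066, 0.12533166]), np.float64(0.0018728343879753492))
```

```bash
cat >> h.py <<'E'
P=np.array([.5914,-.2150,.1557]);Y=.098;Rz=R.from_euler('z',Y).as_matrix()
def cur():
    s=ctrl.state();w,x,y,z=s["ee_rot"];return np.array(s["tcp_pos"]),R.from_quat([x,y,z,w])
def shift(t):
    p,r=cur(); return r.inv().apply(np.array(t)-p).round(4)
E
python3 - <<'E'
from h import *
for z in (.30,.32,.34):
  print(z,[(Rz.T@(plane("top",u,z)-P)).round(3) for u in((240,135),(253.5,298))])
print([(tri(a,b)[0]-0).round(3) for a,b in [((463,207),(195,170))]], plane("top",(463,270),.31))
# push: local wrt P: y = hinge(.08)+.15
for dy in (.08+.15,):
  t=P+Rz@[0,dy,0]; print(t)
  p,r=cur(); print(p,"up .22, then", shift([t[0],t[1],p[2]]))
E
```

```text
0.3 [array([0.176, 0.236, 0.144]), array([-0.174,  0.239,  0.144])]
0.32 [array([0.17 , 0.234, 0.164]), array([-0.171,  0.237,  0.164])]
0.34 [array([0.165, 0.233, 0.184]), array([-0.168,  0.235,  0.184])]
[array([ 0.592, -0.476,  0.229])] [ 0.45451654 -0.43466581  0.31      ]
[0.56889606 0.01389642 0.1557    ]
[ 0.15035402 -0.55444651  0.23059537] up .22, then [ 0.5527 -0.439   0.0008]
```

Request:
jog_arm --rows "0 0 0 -.05 0 0 0;0 0 0 -.05 0 0 0;0 0 0 -.05 0 0 0;0 0 0 -.05 0 0 0;0 .0389 -.0281 0 0 0 0;0 .0389 -.0281 0 0 0 0;0 .0389 -.0281 0 0 0 0;0 .0389 -.0281 0 0 0 0;0 .0389 -.0281 0 0 0 0;0 .0389 -.0281 0 0 0 0;0 .0389 -.0281 0 0 0 0;0 .0389 -.0281 0 0 0 0;0 .0389 -.0281 0 0 0 0;0 .0389 -.0281 0 0 0 0;0 .0389 -.0281 0 0 0 0;0 .0389 -.0281 0 0 0 0;0 .0389 -.0281 0 0 0 0;0 .0389 -.0281 0 0 0 0"

```text
time: 2.4
tcp_pos: [0.5738, -0.0314, 0.4309]
ee_rot: [0.0, 0.991, 0.132, -0.0]
ft_force: [0.1, -0.2, 0.4]
opening: 0.0001
gripper_force: 0.0
```

```bash
python3 - <<'E'
from h import *
im=np.hstack([ctrl.grab_frame("top")[100:330,150:400],ctrl.grab_frame("scene")[80:310,150:400]])
cv2.imwrite("pics/c1.png",cv2.resize(im,None,fx=1.6,fy=1.6))
print(cur()[0],cur()[1].as_matrix().round(3),ctrl.state()["ft_force"], ctrl.state()["joint_positions"].round(2))
E
```

```text
[ 0.57539976 -0.02911748  0.42970848] [[ 0.964  0.266 -0.001]
 [ 0.266 -0.964  0.002]
 [-0.    -0.002 -1.   ]] [-0.996737   -0.37322626  0.08256651] [-0.13  0.23  1.14  0.    1.78  1.18]
```

View pics/c1.png

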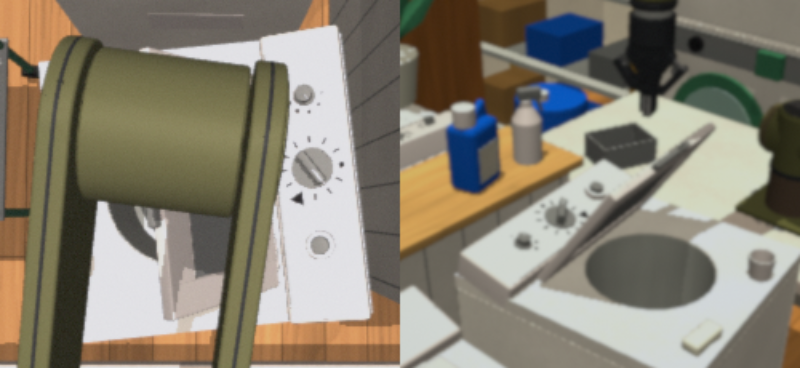

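The tip hangs over the lid's upper part, behind its front edge, so I can come down.

Request:
jog_arm --rows "0 0 0 .02 0 0 0;0 0 0 .02 0 0 0;0 0 0 .02 0 0 0;0 0 0 .02 0 0 0;0 0 0 .012 0 0 0;0 0 0 .012 0 0 0;0 0 0 .012 0 0 0;0 0 0 .012 0 0 0"

```text
time: 3.5
tcp_pos: [0.5739, -0.0333, 0.3037]
ee_rot: [0.001, 0.991, 0.132, 0.001]
ft_force: [-0.4, -1.0, 4.4]
opening: -0.0001
gripper_force: 1.8
```

Request:
jog_arm --rows "0 .0008 -.0029 .012 0 0 0;0 .0008 -.0029 .012 0 0 0;0 .0008 -.0029 .012 0 0 0;0 .0008 -.0029 .012 0 0 0;0 .0008 -.0029 .012 0 0 0;0 .0008 -.0029 .012 0 0 0;0 .0008 -.0029 .012 0 0 0;0 .0008 -.0029 .012 0 0 0;0 .0008 -.0029 .012 0 0 0;0 .0008 -.0029 .012 0 0 0;0 .0008 -.0029 .012 0 0 0"

```text
time: 4.88
tcp_pos: [0.573, 0.0007, 0.1703]
ee_rot: [-0.0, 0.991, 0.132, -0.0]
ft_force: [-0.5, 1.4, 3.0]
opening: 0.0002
gripper_force: 1.3
```

Request:
jog_arm --rows "0 .0008 -.0029 .007 0 0 0;0 .0008 -.0029 .006 0 0 0;0 .0008 -.0029 .006 0 0 0;0 0 0 .005 0 0 0"

```text
time: 5.38
tcp_pos: [0.5735, 0.0099, 0.1471]
ee_rot: [-0.0, 0.991, 0.132, 0.0]
ft_force: [0.1, 0.3, 1.1]
opening: -0.0002
gripper_force: 0.7
```

Request:
jog_arm --rows "0 0 0 .004 0 0 0;0 0 0 .003 0 0 0;0 0 0 0 0 0 0"

```text
time: 5.75
tcp_pos: [0.5732, 0.0092, 0.1402]
ee_rot: [0.0, 0.991, 0.132, -0.0]
ft_force: [0.5, 0.9, 0.7]
opening: -0.0004
gripper_force: 0.0
```

Request:
jog_arm --rows "0 0 0 .003 0 0 0;0 0 0 .003 0 0 0;0 0 0 .003 0 0 0"

```text
time: 6.12
tcp_pos: [0.5735, 0.0092, 0.1397]
ee_rot: [0.001, 0.991, 0.132, 0.002]
ft_force: [-19.6, 0.6, 66.5]
opening: -0.0003
gripper_force: 33.4
```

Request:
jog_arm --rows "0 0 0 -.008 0 0 0;0 0 0 -.03 0 0 0;0 0 0 -.04 0 0 0;0.05 0 0 -.04 0 0 0"

```text
time: 6.62
tcp_pos: [0.5729, 0.0092, 0.25]
ee_rot: [0.0, 0.991, 0.132, -0.001]
ft_force: [-0.1, 0.8, -0.6]
opening: 0.0172
gripper_force: 0.0
```

```bash
cat >> h.py <<'E'
n=Rz@N; D=P+Rz@[.01,0,0]; ex=Rz@[1,0,0]; er=np.cross(ex,n)  # x cross n = -y-ish (rear)
if (er@Rz.T.T@[0,0,0])==0 and (Rz.T@er)[1]>0: er=-er
def pdir(th): # clockwise seen from above: rear -> ? robot side (-x)
    return np.cos(th)*er-np.sin(th)*ex
def pp(nm,uv,hh):
    o,d=ray(nm,uv); return o+d*((P+hh*n-o)@n)/(d@n)
def ang(v): return np.arctan2(-v@ex,v@er)
E
python3 - <<'E'
from h import *
g=lambda x,y:(300+x/3,110+y/3)
a,b=pp("top",g(158,318),.03),pp("top",g(108,258),.03)
print("bar",ang(a-b),np.linalg.norm(a-b),(a+b)/2-D-.03*n)
for u in((191,279),(118,334)):
  v=pp("top",g(*u),0)-D; print(ang(v),np.linalg.norm(v))
th=ang(a-b)
p,r=cur();print(p)
best=None
for s in(1,-1):
  x=s*pdir(th); z=-n; M=R.from_matrix(np.c_[x,np.cross(z,x),z]); d=(r.inv()*M).as_rotvec(); print(s,d.round(3),np.linalg.norm(d))
t=D+.12*n; print(t,shift(t),ctrl.state()["joint_positions"])
E
```

```text
bar 0.9869903634362049 0.06357884860614285 [-0.00307752  0.00019458 -0.00013163]
-0.011593410109868191 0.045042058420709054
2.0416247035004162 0.04352102219869761
[0.57291849 0.00916187 0.2499819 ]
1 [-0.131  0.337  2.704] 2.728301038887114
-1 [-0.244 -0.095 -0.414] 0.49025220209202
[ 0.59833453 -0.18332954  0.27162   ] [-0.0258  0.1924 -0.0216] [-5.75546062e-02  2.90995636e-01  1.48122303e+00 -2.67759285e-04
  1.37037804e+00  1.24866518e+00]
```

Request:
jog_arm --rows ".05 -.0052 .0385 -.0043 0 0 0;.05 -.0052 .0385 -.0043 0 0 0;.05 -.0052 .0385 -.0043 0 0 0;.05 -.0052 .0385 -.0043 0 0 0;.05 -.0052 .0385 -.0043 0 0 0;.05 0 0 0 -.061 -.0238 -.1035;.05 0 0 0 -.061 -.0238 -.1035;.05 0 0 0 -.061 -.0238 -.1035;.05 0 0 0 -.061 -.0238 -.1035;.05 0 0 0 0 0 0"

```text
time: 7.88
tcp_pos: [0.598, -0.1821, 0.2701]
ee_rot: [0.125, 0.935, 0.332, -0.031]
ft_force: [0.1, 0.6, -0.5]
opening: 0.0498
gripper_force: 0.0
```

```bash
cat >> h.py <<'E'
def wmodel(): return ctrl.camera_model("wrist")
def wray(m,uv):
    K=m["camera_matrix"];Q=cv2.Rodrigues(m["rvec"])[0]
    a=(np.array(uv)-K[:2,2])/K[0,0];r=np.hypot(*a)
    d=Q.T@np.r_[a/r*np.sin(r),np.cos(r)]; return -Q.T@m["tvec"],d
def wproj(m,p):
    K=m["camera_matrix"];Q=cv2.Rodrigues(m["rvec"])[0];c=Q@np.array(p)+m["tvec"]
    t=np.arctan2(np.hypot(*c[:2]),c[2]);return K[:2,2]+K[0,0]*t*c[:2]/np.hypot(*c[:2])
E
python3 - <<'E'
from h import *
m=wmodel(); im=ctrl.grab_frame("wrist"); cv2.imwrite("pics/w1.png",im); np.save("wm.npy",m,allow_pickle=True)
p,r=cur();z=r.as_matrix();print(p,z.round(3),"err",shift(D+.12*n))
L=[("dial",D+.03*n),("p+",D+.03*n+.027*pdir(.987)),("p-",D+.03*n-.027*pdir(.987)),("tri",D+.04*pdir(2.094)),("btn",P+Rz@[-.11,0,0]+.022*n)]
for k,q in L: u=wproj(m,q);print(k,u.round(1));cv2.drawMarker(im,tuple(int(v) for v in u),(0,0,255),0,8)
cv2.imwrite("pics/w1m.png",cv2.resize(im,(784,588)))
E
```

```text
[ 0.59831263 -0.18266607  0.27043398] [[ 0.779  0.626  0.025]
 [ 0.611 -0.75  -0.255]
 [-0.141  0.214 -0.967]] err [-0.0006  0.0008 -0.001 ]
dial [284.7 212.9]
p+ [284.6 247. ]
p- [284.7 176.7]
tri [241.9 223.5]
btn [209.9 318.4]
```

View pics/w1m.png

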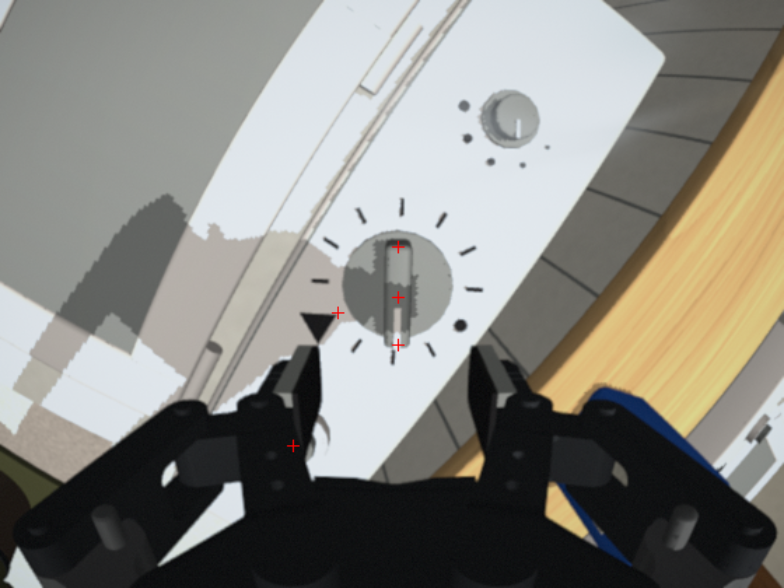

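Request:
jog_arm --rows ".05 0 0 .025 0 0 0;.05 0 0 .025 0 0 0;.05 0 0 .025 0 0 0;.05 0 0 .018 0 0 0;.05 0 0 .013 0 0 0;.05 0 0 0 0 0 0;0 0 0 0 0 0 0;0 0 0 0 0 0 0;0 0 0 0 0 0 0;0 0 0 0 0 0 0" --squeeze 25

```text
time: 9.18
tcp_pos: [0.6016, -0.21, 0.1694]
ee_rot: [0.126, 0.935, 0.331, -0.03]
ft_force: [-1.4, 3.3, 5.4]
opening: 0.0133
gripper_force: 28.3
```

Request:
jog_arm --rows "0 0 0 0 0 0 .1384;0 0 0 0 0 0 .1384;0 0 0 0 0 0 .1384;0 0 0 0 0 0 .1384;0 0 0 0 0 0 .1384;0 0 0 0 0 0 .1384;0 0 0 0 0 0 .1384;0 0 0 0 0 0 .1384;0 0 0 0 0 0 0"

```text
time: 10.3
tcp_pos: [0.6015, -0.2094, 0.1692]
ee_rot: [0.123, 0.969, -0.21, 0.04]
ft_force: [-2.5, 5.4, 5.7]
opening: 0.0133
gripper_force: 28.5
```

```bash
python3 - <<'E'
from h import *
p,r=cur();M=r.as_matrix();print(ang(-M[:,0]),p-D,M[:,2]+n,ctrl.state()["moment"])
E
```

```text
2.096084873167174 [0.00012944 0.0046487  0.01352355] [ 0.00174289  0.00089141 -0.00059997] [ 0.56890516  0.26966296 -0.12004363]
```

Release, back off along the tool axis, and look.

Request:
jog_arm --rows ".05 0 0 0 0 0 0;.05 0 0 0 0 0 0;.05 0 0 0 0 0 0;.05 0 0 -.02 0 0 0;.05 0 0 -.03 0 0 0;.05 0 0 -.03 0 0 0;.05 0 0 -.03 0 0 0;.05 0 0 0 0 0 0"

```text
time: 11.3
tcp_pos: [0.6002, -0.1824, 0.2775]
ee_rot: [0.123, 0.969, -0.21, 0.043]
ft_force: [0.5, -0.1, -0.1]
opening: 0.0499
gripper_force: 0.0
```

```bash
python3 - <<'E'
from h import *
m=wmodel(); im=ctrl.grab_frame("wrist")
p,r=cur();print(p)
L=[("p+",D+.03*n+.027*pdir(2.094)),("p-",D+.03*n-.027*pdir(2.094)),("tri",D+.04*pdir(2.094)),("dot",D+.043*pdir(0)),("btn",P+Rz@[-.11,0,0]+.022*n)]
for k,q in L: u=wproj(m,q);print(k,u.round(1));cv2.drawMarker(im,tuple(int(v) for v in u),(0,0,255),0,6)
cv2.imwrite("pics/w2.png",cv2.resize(im,(784,588)))
np.savez("w2.npz",**m)
E
```

```text
[ 0.59907899 -0.18229552  0.27557737]
p+ [282.4 245.6]
p- [282.2 177.2]
tri [282.4 247. ]
dot [326.6 178. ]
btn [348.3 319.5]
```

View pics/w2.png

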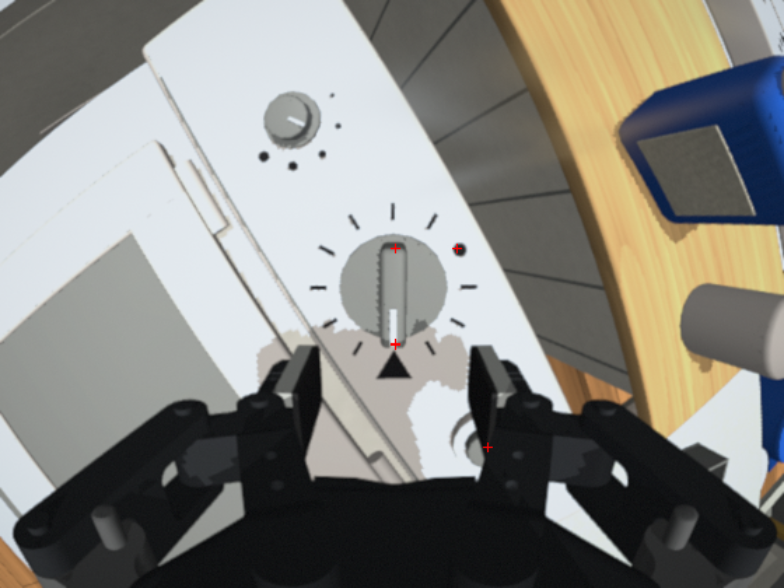

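The white pointer line (394,325) lies in line with the solid triangle (394,365). The lid is flush. Next is the button.

```bash
python3 - <<'E'
from h import *
B=P+Rz@[-.11,0,0]+.022*n; print(B,shift(B+.02*n),(np.array(cur()[0])-B)@n)
E
```

```text
[ 0.48137459 -0.22013588  0.176952  ] [-0.1049  0.0605  0.0817] 0.10199065834226063
```

Request:
jog_arm --rows "0 -.035 .0202 0 0 0 0;0 -.035 .0202 0 0 0 0;0 -.035 .0202 0 0 0 0;0 0 0 .02 0 0 0;0 0 0 .03 0 0 0;0 0 0 .032 0 0 0;0 0 0 0 0 0 0"

```text
time: 12.22
tcp_pos: [0.4769, -0.2146, 0.1916]
ee_rot: [0.123, 0.969, -0.21, 0.036]
ft_force: [-0.8, 0.1, -1.1]
opening: -0.0002
gripper_force: 0.0
```

```bash
python3 - <<'E'
from h import *
B=P+Rz@[-.11,0,0]+.022*n; print(shift(B),ctrl.state()["opening"])
im=np.hstack([ctrl.grab_frame("scene")[130:300,170:400],cv2.resize(ctrl.grab_frame("wrist")[150:420,150:450],(189,170))])
cv2.imwrite("pics/b.png",cv2.resize(im,(796,323)))
E
```

```text
[ 0.0045 -0.0002  0.0157] -0.00015598314917585315
```

View pics/b.png

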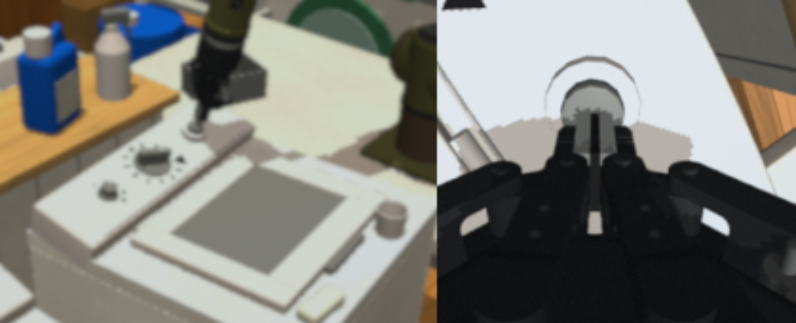

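The lid is shut, and the fingertips stand over the cap, centred sideways. Shift 4.5 mm and press.

Request:
jog_arm --rows "0 .0045 0 .006 0 0 0;0 0 0 .006 0 0 0;0 0 0 .004 0 0 0;0 0 0 .003 0 0 0;0 0 0 .002 0 0 0"

```text
time: 12.95
tcp_pos: [0.4855, -0.222, 0.1778]
ee_rot: [0.123, 0.969, -0.21, 0.041]
ft_force: [-4.6, 10.0, 25.3]
opening: -0.0002
gripper_force: 13.7
```

```bash
python3 - <<'E'
from h import *
B=P+Rz@[-.11,0,0]+.022*n; print(shift(B),ctrl.state()["ft_force"])
im=np.hstack([ctrl.grab_frame("scene")[150:240,230:320],ctrl.grab_frame("wrist")[200:420,170:390]][1:])
cv2.imwrite("pics/b2.png",cv2.resize(im,(580,580)))
E
```

```text
[-0.0046 -0.0001  0.0002] [-4.64312769 10.01833619 25.32248751]
```

View pics/b2.png

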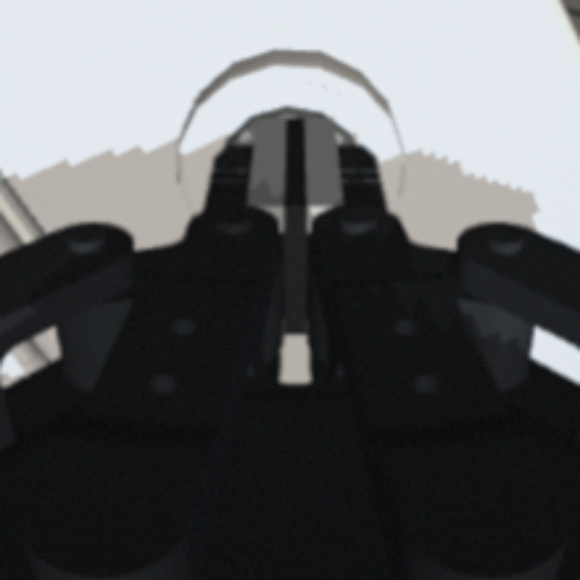

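Request:
jog_arm --rows "0 0 0 -.004 0 0 0;0 0 0 0 0 0 0"

```text
time: 13.3
tcp_pos: [0.4853, -0.2212, 0.1803]
ee_rot: [0.123, 0.969, -0.21, 0.041]
ft_force: [1.2, 0.7, 3.6]
opening: 0.0001
gripper_force: 1.8
```

Request:
jog_arm --rows "0 0 0 -.003 0 0 0;0 0 0 0 0 0 0"

```text
time: 13.55
tcp_pos: [0.4846, -0.2205, 0.1824]
ee_rot: [0.123, 0.969, -0.21, 0.04]
ft_force: [1.2, 0.2, 2.1]
opening: -0.0001
gripper_force: 1.1
```

Request:
jog_arm --rows "0 0 0 -.003 0 0 0;0 0 0 0 0 0 0"

```text
time: 13.8
tcp_pos: [0.4833, -0.2193, 0.1846]
ee_rot: [0.123, 0.969, -0.21, 0.039]
ft_force: [-0.6, 0.8, -0.1]
opening: -0.0001
gripper_force: 0.0
```

Request:
jog_arm --rows "0 0 0 -.02 0 0 0;0 0 0 -.04 0 0 0;0 0 0 -.04 0 0 0;0 0 0 -.04 0 0 0;0 0 0 0 0 0 0"

```text
time: 14.42
tcp_pos: [0.482, -0.1837, 0.3235]
ee_rot: [0.124, 0.969, -0.21, 0.043]
ft_force: [-0.1, -0.2, -0.9]
opening: 0.0002
gripper_force: 0.0
```

```bash
python3 - <<'E'
from h import *
cv2.imwrite("pics/e.png",np.hstack([ctrl.grab_frame("scene")[130:330,150:420],ctrl.grab_frame("wrist")[0:200,150:420]]))
E
```

```text
(no output)
```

View pics/e.png

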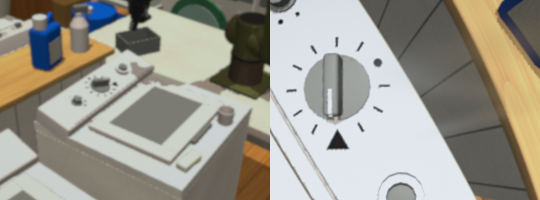

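The lid is shut, the pointer (333,118) aims at the triangle (338,140), and the button is up and clear of the arm.

```bash
python3 -c "
from rig import ctrl
print(ctrl.job_done())"
```

```text
the job is handed in; nothing more can be done
None
```

The lid is shut, the programme dial's pointer is on the triangular mark, and the start button was pressed fully down and sprang back; I handed the job in at about 14.5 s and it returned no verdict.

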